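# Lock the drilling fixture with its locating pin

## Robot

A 7-joint arm with a two-finger parallel gripper is mounted at the origin on a cart in front of the work surface, level with it; the furniture and walls round the work are solid. World frame = base frame: x ahead of the robot, y to its left, z up, the work surface at z = 0. Lengths are in m, angles in rad, forces in N, time in s.
With the tool pointing down it reaches from about 0.35 to 0.9 m from the base axis. Payload 8.1 kg.
Tool frame: the origin (TCP) lies on the front face of the gripper's body, between the roots of the fingers; the fingertips stand 66 mm ahead of it and the grasp point (between the pads) lies 47 mm ahead of it (arm.finger_overhang is the distance from the TCP to the fingertips, in m); z points along the fingers, y is the line along which they close (so a half turn about z gives the same grasp; the last joint's range is limited). The gripper opens to 92 mm and grips with 3 to 60 N. Pads are 19 mm wide; open, the fingers measure 130 mm over their backs; the gripper's body (75 mm by 190 mm) begins 47 mm behind the grasp point.
Start: joints at [1.128, 0.434, 0.025, 1.573, -0.012, 1.134, -0.075], TCP at [0.208, -0.589, 0.292] pointing down, gripper open.
Joint ranges: [-2.62, 2.62], [-0.44, 2.09], [-1.27, 1.32], [0.08, 2.57], [-1.32, 4.46], [0.12, 2], [-2.74, 2.74]. Speed limits (rad/s): [2.22, 2.22, 3.01, 3.01, 3.14, 3.14, 3.14].

## Interface

Orientations are given as a rotation vector (axis times angle).
In Python, from cell import readout, cams, workorder, spotter, arm gives the robot as it stands.
- The arm moves only by the tool inch_along, called after "Call:" as a command line: name --argument value ..., lists and objects as JSON in quotes. Schema: {"type":"object","properties":{"steps":{"type":"object","properties":{"sx":{"type":"array","items":{"type":"number"},"minItems":1,"maxItems":10},"sy":{"type":"array","items":{"type":"number"},"minItems":1,"maxItems":10},"sz":{"type":"array","items":{"type":"number"},"minItems":1,"maxItems":10},"yaw":{"type":"array","items":{"type":"number"},"minItems":1,"maxItems":10},"jaw":{"type":"array","items":{"type":"number"},"minItems":1,"maxItems":10}},"additionalProperties":false,"required":["sx","sy","sz","yaw","jaw"]},"squeeze":{"type":"number"},"only":{"type":"string"},"quiet":{"type":"boolean"},"lines":{"type":"string"}},"required":["steps"],"additionalProperties":false}. steps is an object with one list for each field, all of the same length, 1 to 10, a row being the entries at one place: sx, sy, sz (the shift in fractions of the full range, 1 being 0.75 m), yaw (a turn about the tool's z in parts of the range, where 1.0 means pi rad), jaw (the opening from 0.0 (shut) to 1.0 (fully open)); each row shifts and turns the commanded pose from where the row before left it, along the tool's axes as they then stand; what a row does not reach is not made up. A row lasts 1/10 s, in which the tool goes at most 0.05 m and 0.15 rad, less where a joint would pass 70% of its speed; a pose out of reach is approached as far as the arm can. The fingers move at their own pace and stop on an object; squeeze is the grip in N (left out, the last holds). Time passes only in rows, so rows that do not move let the fingers close. The tool returns the time, the measured TCP pose, the force, the opening and the grip force at its end. only (a regular expression) keeps the lines of the reply that match it, lines (a string "A,B") keeps lines A to B, and quiet returns only ok. No shift or turn number may pass 1 either way. Input that does not fit is refused with a message, and nothing moves.
- readout.observe(): the state, without advancing time (a new reading comes with each control period).
- cams.get_image(name): name is "scene" or "top" or "wrist"; returns a dict with "image" (384x512x3 uint8, blue, green, red), "fx", "fy", "cx", "cy" (pixels), "cam_to_world" (4x4, takes a point from camera to world coordinates); the wrist camera has in their place "mount" (4x4, takes a point from camera to tool coordinates, whose origin is the TCP and whose axes are the flange's). Camera axes: x right, y down, z forward; pixel columns grow to the right and rows downward; lengths in m; the calibration is good to about 2 mm. A picture is of the moment at which its call begins: read the wrist's pose just before it. There is no depth.
- workorder.sign_off(): hands the job in; it is judged then, once.
Trained networks look in a picture, given as the dict that the camera call returned (one of the last four; its "shot" number tells which), for a name from the list of things; names that differ only in an ending like _2 or _b are one class to them, and where a whole thing is asked for, a point or a joint stands for the part that bears it (a point fixed in the world has none). Each returns a list of dicts, best first, with "score" (0 to 1); they miss things now and then, are a little off and sometimes report something else, mostly with a low value. They report only what shows in the picture. A call takes as long as a camera call. They do not tell look-alikes from the thing itself.
- spotter.boxes_of(picture, name): "centre" ([x, y, z] in m, in the coordinates of the camera as it stood for that picture, good to about 4 mm: the middle of the surface that is visible of it).
The state is a dict: "clock": time; "joints": joint angles; "dq": joint speeds; "joint_efforts": joint torques, N m; "position": TCP position; "ee_rot": TCP orientation; "force": force on the tool from outside, world axes, zero at the start; "ft_torque": the same for the moment, N m; "width": opening from 0.0 (shut) to 1.0 (fully open); "gripper_force": force on a finger pad.
Only numpy, scipy, OpenCV 4.12 (cv2) and the standard library are available. Lean on these libraries where they do the work, as an engineer would, in place of code of your own. Each camera call takes 0.05 s, during which the arm holds its last target. There are 200 camera calls.

## Task

Lock the drilling fixture: lift the steel locating pin out of its wooden stand, lower it through the guard collar of the fixture on to the plate inside, and find by feel the blind hole in that plate, which cannot be seen from outside (sweeping the tip lightly over the plate in a widening spiral lets it drop in). Keep hold of the pin until its tip rests fully home on the bottom of the hole, then let go and leave it standing upright. Never press the pin against the fixture harder than 40 N, and leave the other things on the bench where they are.

Things in the scene. Friction and masses are not known exactly. Their poses are not given: they have to be found in the camera images.
- pin: Steel locating pin, 0.1 to 0.16 kg, 102 mm tall, upright in the stand. Origin: centre of its flat lower end; z up the pin. Round shank 12 mm in diameter up to 66 mm (lowest 2 mm taper to 9 mm), thin 17 mm flange from 66 to 68 mm, then a dark square grip 20 x 20 mm, flats facing its x and y axes, from 68 to 102 mm: hold it by two facing flats.
- pin_tip (a point): Centre of the pin's lower end (the same point as the pin's origin).
- fixture: Drilling fixture, bolted down: square grey metal box 100 x 100 mm, 42 mm high, four 4 mm screw heads on its cover and a dark round guard collar (50 mm outside diameter) up to 78 mm above the bench. Origin: centre of its underside, at bench height; z up; x and y along its sides.
- mouth (a point): Centre of the collar's rim, 78 mm above the bench. The round bore below it, 33 mm in diameter, runs straight down 46 mm on to the flat top of a rigid, level steel plate hidden inside the fixture.
- plate_level (a point): Point on the collar's axis at the height of the hidden plate's top, 32 mm above the bench. NOT the hole: the blind hole's centre lies 3.5 to 7.5 mm sideways from here, in any direction, different each time and not measured. The plate is clamped and does not shift.
- hole_floor_level (a point): Point on the collar's axis at the height of the blind hole's bottom, 14 mm above the bench. The hole is 13.5 mm in diameter, 18 mm deep, with a 1 mm chamfer. With its tip at this height the pin is home and its square grip begins 4 mm above the collar's rim.
- stand: Wooden block 56 x 56 x 45 mm, fixed to the bench, with a vertical hole 13.5 mm in diameter and 35 mm deep in the middle of its top that holds the pin. Origin: centre of its underside; z up.
- battery: Bystander: battery cell lying down, 50 mm long, 15 mm thick, loose. Origin: centre of its underside.
- breaker: Bystander: slim white modular breaker, 82 x 17 x 69 mm, loose. Origin: centre of its underside.
- tape_measure: Bystander: black tape measure, 37 x 74 x 64 mm, loose. Origin: centre of its underside.
- tape_roll: Bystander: small dark roll of tape lying flat, 51 mm across, 19 mm high, loose. Origin: centre of its underside.
Not all that is in view belongs to the job. Several things have the shape of the fixture; the one meant has the colours described above.

How it is judged:
On the way, in this order (a step that is already met when the one before it is completed fails the run):
1. the pin is lifted clear of its stand (tip more than 50 mm above the bench) (height (world z) of pin_tip above 0.05 m), for 0.1 s.
2. the pin's tip is inside the guard collar, at least 20 mm below its rim (z of pin_tip in the frame of fixture below 0.058 m and horizontal distance between pin_tip and mouth below 0.014 m), for 0.1 s.
3. the tip has dropped at least 5 mm into the blind hole while the gripper still holds the pin (z of pin_tip in the frame of fixture below 0.027 m and horizontal distance between pin_tip and mouth below 0.014 m and contact force between the fingers and pin above 1 N), for 0.1 s.
At the end, for the whole second after the job is handed in: The pin stands in the fixture's blind hole with its tip within 3 mm of the hole's bottom (less than 17 mm above the bench) and within 14 mm of the collar's axis, leaning less than 0.12 rad, at rest and let go (z of pin_tip in the frame of fixture below 0.017 m and horizontal distance between pin_tip and mouth below 0.014 m and angle between pin's own z axis and vertical below 0.12 rad and linear speed of pin below 0.02 m/s and contact force between the fingers and pin below 0.1 N); the robot touches nothing.
It fails at once if the pin is pressed against the fixture harder than 40 N (contact force between pin and fixture above 40 N).
It fails at once if one of the other loose things is shifted by more than 20 mm (distance of any of battery, breaker, tape_measure, tape_roll from where it was at the start of the episode above 0.02 m).
It also fails if it takes over 64 s, if anything falls off the work surface, if the arm or the gripper's body presses on something with over 40 N, if the wrist force passes 120 N, or if a joint passes its speed limit or range.

## Working session

There is one attempt and no reset: what is moved stays moved. The work goes in short steps, Python scripts to look and compute and a tool call to move; the robot and the scene stay as the last step left them, time stands still between calls to the robot, and variables do not carry over. Pictures are saved under pics/ and viewed, at most 10 in all, crops included, and the job is handed in when it is done.

```bash
mkdir -p pics; ls; cat > h.py <<'E'
import numpy as np, cv2
from scipy.spatial.transform import Rotation as R
from cell import readout, cams, workorder, spotter, arm
def T():
    s=readout.observe(); t=np.eye(4); t[:3,:3]=R.from_rotvec(s["ee_rot"]).as_matrix(); t[:3,3]=s["position"]; return t
def shot(n):
    t=T(); p=cams.get_image(n); p["w"]=t@np.array(p["mount"]) if n=="wrist" else np.array(p["cam_to_world"]); return p
def find(p,name):
    return [(round(d["score"],2),np.round((p["w"]@np.append(d["centre"],1))[:3],4)) for d in spotter.boxes_of(p,name)]
def pix(p,X):
    c=np.linalg.inv(p["w"])@np.append(X,1); return [p["fx"]*c[0]/c[2]+p["cx"],p["fy"]*c[1]/c[2]+p["cy"]]
def ray(p,u,v,z):
    d=p["w"][:3,:3]@[(u-p["cx"])/p["fx"],(v-p["cy"])/p["fy"],1]; o=p["w"][:3,3]; return o+d*(z-o[2])/d[2]
E
python3 - <<'E'
from h import *
ims=[]
for n in ("top","scene"):
    p=shot(n); ims.append(p["image"]); print(n,np.round(p["w"],3).tolist(),p["fx"])
    for k in ("pin","fixture","stand","battery","breaker","tape_measure","tape_roll"):
        print(k,find(p,k))
        for s,X in find(p,k)[:3]:
            u,v=pix(p,X); print("   px",round(u),round(v))
    cv2.imwrite(f"pics/{n}.png",p["image"])
s=readout.observe(); print({k:np.round(s[k],3) for k in s})
E
```

```text
pics
top [[0.028, -0.987, 0.161, 0.366], [-1.0, -0.027, 0.01, -0.085], [-0.005, -0.161, -0.987, 1.122], [0.0, 0.0, 0.0, 1.0]] 395.29345044874395
pin [(0.64, array([0.4804, 0.2303, 0.1151]))]
   px 142 215
fixture [(0.96, array([ 0.5083, -0.1566,  0.0459])), (0.94, array([0.5715, 0.1093, 0.0383])), (0.62, array([ 0.3383, -0.1886,  0.046 ])), (0.56, array([0.3619, 0.1568, 0.0385]))]
   px 292 212
   px 197 187
   px 302 275
stand [(0.88, array([0.476 , 0.2249, 0.0466]))]
   px 152 220
battery [(0.64, array([0.4852, 0.0021, 0.0151])), (0.35, array([ 0.574 , -0.0095,  0.0445]))]
   px 234 220
   px 239 187
breaker [(0.53, array([ 0.5751, -0.0094,  0.0424]))]
   px 239 187
tape_measure [(0.69, array([ 0.6992, -0.011 ,  0.0599]))]
   px 241 142
tape_roll [(0.7, array([ 0.4001, -0.3705,  0.0195]))]
   px 368 254
scene [[-0.696, -0.282, 0.661, -0.136], [-0.718, 0.297, -0.629, 0.565], [-0.019, -0.912, -0.409, 0.512], [0.0, 0.0, 0.0, 1.0]] 355.2417651446151
pin [(0.65, array([0.4726, 0.2388, 0.0936]))]
   px 172 242
fixture [(0.68, array([ 0.3218, -0.1647,  0.0451])), (0.68, array([0.4765, 0.2
[... 336 characters left out ...]
4]))]
   px 228 215
   px 172 244
tape_measure [(0.86, array([0.6843, 0.0022, 0.0395]))]
   px 203 201
tape_roll [(0.59, array([ 0.3964, -0.3644,  0.0154]))]
   px 350 199
{'clock': np.float64(1.5), 'joints': array([ 1.128,  0.435,  0.025,  1.573, -0.012,  1.134, -0.075]), 'dq': array([ 0.001,  0.   ,  0.001, -0.001, -0.001,  0.   ,  0.   ]), 'joint_efforts': array([-1.0000e-03, -6.6766e+01,  9.8400e-01, -3.1480e+01, -6.1000e-02,
        3.3000e-02, -0.0000e+00]), 'position': array([ 0.208, -0.589,  0.292]), 'ee_rot': array([3.096, 0.531, 0.   ]), 'force': array([-0.337,  0.277,  0.554]), 'ft_torque': array([0.052, 0.036, 0.002]), 'gripper_force': np.float64(0.0), 'width': np.float64(0.998)}
```

View images.

View pics/top.png

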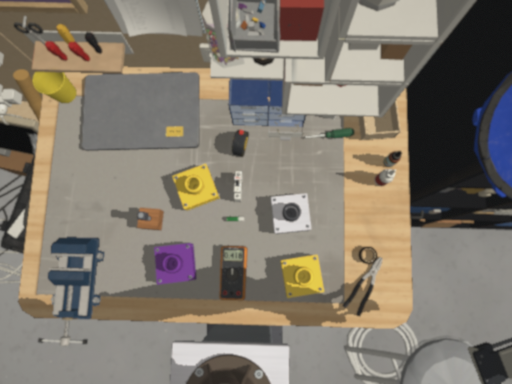

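View pics/scene.png

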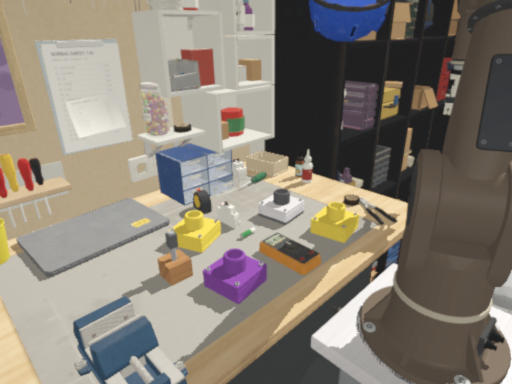

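```bash
cat >> h.py <<'E'
def to(X,t=None):
    t=T() if t is None else t
    return np.round(t[:3,:3].T@(np.array(X)-t[:3,3]),4)
def yaw():
    x=T()[:3,0]; return np.arctan2(x[1],x[0])
E
python3 - <<'E'
from h import *
p=shot("wrist"); print(np.round(p["mount"],3).tolist(),p["fx"],yaw())
a=to([.42,-.16,.292]);b=to([.42,.21,.292]);print(a,b-a)
E
```

```text
[[0.001, -0.969, -0.247, 0.066], [1.0, 0.001, -0.001, 0.0], [0.002, -0.247, 0.969, -0.093], [0.0, 0.0, 0.0, 1.0]] 287.07286464709745 0.33968192895326993
[ 3.426e-01 -3.342e-01  2.000e-04] [ 0.1233 -0.3489  0.    ]
```

The manual's scale: shifts go in shares of 0.75 m and turns go in shares of pi rad. Converting my numbers, 0.034 m is 0.0453, -0.033 m is -0.044.

Call:
inch_along --steps '{"sx": [0.0453, 0.0453, 0.0453, 0.0453, 0.0453, 0.0453, 0.0453, 0.0453, 0.0453, 0.0453], "sy": [-0.044, -0.044, -0.044, -0.044, -0.044, -0.044, -0.044, -0.044, -0.044, -0.044], "sz": [0, 0, 0, 0, 0, 0, 0, 0, 0, 0], "yaw": [0, 0, 0, 0, 0, 0, 0, 0, 0, 0], "jaw": [1, 1, 1, 1, 1, 1, 1, 1, 1, 1]}'

```text
clock: 2.55
position: [0.4195, -0.1631, 0.2926]
ee_rot: [3.096, 0.531, 0.001]
force: [1.0, -1.2, -0.2]
width: 1.001
gripper_force: 0.0
```

```bash
python3 - <<'E'
from h import *
p=shot("wrist"); cv2.imwrite("pics/w1.png",p["image"]); print(find(p,"fixture"),T()[:3,3], pix(p,[.508,-.157,.078]))
a=to([.43,.21,.292]);print(a)
E
```

```text
[(0.95, array([0.5251, 0.1001, 0.0205])), (0.91, array([0.3686, 0.1152, 0.0412])), (0.86, array([ 0.511 , -0.153 ,  0.0417])), (0.63, array([ 0.36  , -0.1793,  0.0423]))] [ 0.42157776 -0.15878008  0.29275843] [np.float64(282.5495213130116), np.float64(98.10596663912739)]
[ 0.134  -0.3437  0.0015]
```

View pics/w1.png

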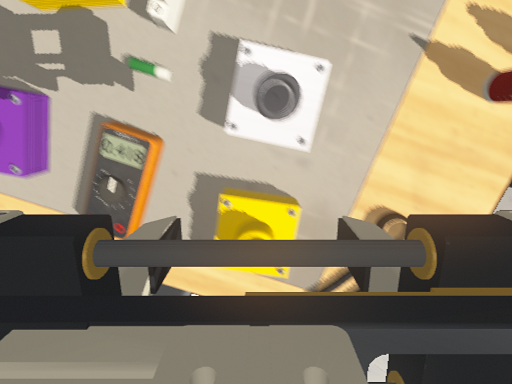

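To row units: -0.043 m is -0.0573, 0.017 m is 0.0227.

Call:
inch_along --steps '{"sx": [0.0227, 0.0227, 0.0227, 0.0227, 0.0227, 0.0227, 0.0227, 0.0227, 0, 0], "sy": [-0.0573, -0.0573, -0.0573, -0.0573, -0.0573, -0.0573, -0.0573, -0.0573, 0, 0], "sz": [0, 0, 0, 0, 0, 0, 0, 0, 0, 0], "yaw": [0, 0, 0, 0, 0, 0, 0, 0, 0, 0], "jaw": [1, 1, 1, 1, 1, 1, 1, 1, 1, 1]}'

```text
clock: 3.65
position: [0.4324, 0.2054, 0.292]
ee_rot: [3.096, 0.535, -0.001]
force: [-0.3, -1.1, -0.6]
width: 0.998
gripper_force: 0.0
```

```bash
python3 - <<'E'
from h import *
p=shot("wrist"); cv2.imwrite("pics/w2.png",p["image"]); print(find(p,"pin"),find(p,"stand"),T()[:3,3], pix(p,[.478,.23,.112]))
E
```

```text
[(0.68, array([0.488 , 0.2359, 0.1159]))] [(0.74, array([0.4855, 0.2318, 0.0489]))] [0.43278731 0.2031296  0.29207449] [np.float64(251.01963514953655), np.float64(133.89816240126214)]
```

View pics/w2.png

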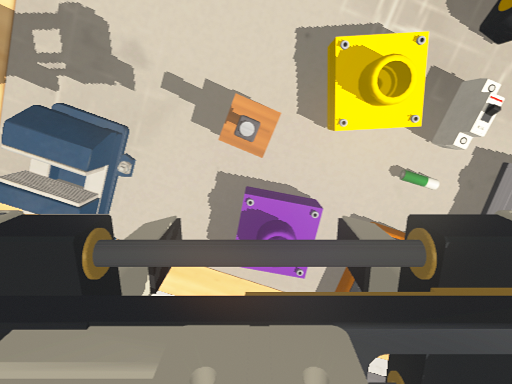

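```bash
python3 - <<'E'
import cv2
i=cv2.imread("pics/w2.png")[85:170,205:295]; cv2.imwrite("pics/c.png",cv2.resize(i,None,fx=7,fy=7,interpolation=cv2.INTER_CUBIC))
E
```

```text
(no output)
```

View pics/c.png

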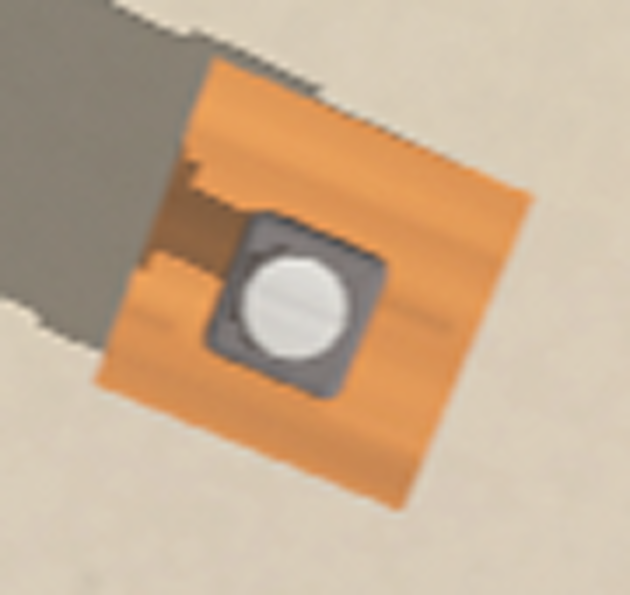

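```bash
python3 - <<'E'
from h import *
p=shot("wrist"); g=lambda x,y,z: ray(p,205+x/7-.43,85+y/7-.43,z)
c=g(295,305,.112); print(c,yaw(),T()[:3,3])
an=lambda a,b:np.degrees(np.arctan2(*(b-a)[1::-1]))
print(an(g(262,212,.112),g(385,262,.112)),an(g(385,262,.112),g(335,398,.112)),an(g(208,345,.112),g(335,398,.112)), an(g(215,60,.045),g(530,200,.045)))
print("stand ctr",np.mean([g(215,60,.045),g(530,200,.045),g(100,383,.045),g(402,508,.045)],0))
print(to([c[0],c[1],.22]),np.degrees(yaw()))
E
```

```text
[0.48223584 0.23286745 0.112     ] 0.3372039191455106 [0.43281529 0.20314358 0.2921573 ]
-92.19489104296653 178.7034727035085 -93.09305217978512 -93.68963452748862
stand ctr [0.48198969 0.23283531 0.045     ]
[ 0.0565 -0.0118  0.0721] 19.320361402308414
```

To row units: 0.036 m is 0.048, -0.006 m is -0.008, 0.127 rad is 0.0404.

Call:
inch_along --steps '{"sx": [0.0373, 0.0373, 0, 0, 0, 0, 0], "sy": [-0.008, -0.008, 0, 0, 0, 0, 0], "sz": [0.048, 0.048, 0, 0, 0, 0, 0], "yaw": [0, 0, 0.0404, 0.0404, 0.0404, 0, 0], "jaw": [1, 0.6, 0.6, 0.6, 0.6, 0.6, 0.6]}'

```text
clock: 4.55
position: [0.4815, 0.234, 0.2204]
ee_rot: [3.141, -0.061, 0.001]
force: [0.0, 0.1, -0.7]
width: 0.61
gripper_force: 0.0
```

```bash
python3 - <<'E'
from h import *
print(to([.4822,.2328,.145]),yaw())
E
```

```text
[0.0007 0.0011 0.0754] -0.03871481229087454
```

To row units: 0.04 m is 0.0533, 0.035 m is 0.0467.

Call:
inch_along --steps '{"sx": [0.0013, 0, 0, 0, 0, 0, 0, 0], "sy": [0.0013, 0, 0, 0, 0, 0, 0, 0], "sz": [0.0533, 0.0467, 0, 0, 0, 0, 0, 0], "yaw": [0, 0, 0, 0, 0, 0, 0, 0], "jaw": [0.6, 0.6, 0.6, 0.2, 0.1, 0, 0, 0]}' --squeeze 40

```text
clock: 5.35
position: [0.4826, 0.234, 0.146]
ee_rot: [-3.14, 0.065, -0.002]
force: [0.5, 4.4, -0.8]
width: 0.21
gripper_force: 34.4
```

```bash
python3 - <<'E'
from h import *
print(T()[:3,3],readout.observe()["width"])
E
```

```text
[0.48258292 0.23395338 0.14599491] 0.2102041325545158
```

To row units: -0.05 m is -0.0667, -0.04 m is -0.0533.

Call:
inch_along --steps '{"sx": [0, 0, 0, 0], "sy": [0, 0, 0, 0], "sz": [-0.0533, -0.0667, -0.0533, 0], "yaw": [0, 0, 0, 0], "jaw": [0, 0, 0, 0]}'

```text
clock: 5.75
position: [0.4842, 0.2355, 0.281]
ee_rot: [-3.136, 0.064, -0.013]
force: [1.1, -0.4, -1.3]
width: 0.214
gripper_force: 39.9
```

```bash
python3 - <<'E'
from h import *
print(to([.44,-.157,.276]))
E
```

```text
[-0.0281  0.394   0.0029]
```

To row units: 0.044 m is 0.0587, -0.003 m is -0.004.

Call:
inch_along --steps '{"sx": [-0.004, -0.004, -0.004, -0.004, -0.004, -0.004, -0.004, -0.004, -0.004, 0], "sy": [0.0587, 0.0587, 0.0587, 0.0587, 0.0587, 0.0587, 0.0587, 0.0587, 0.0587, 0], "sz": [0, 0, 0, 0, 0, 0, 0, 0, 0, 0], "yaw": [0, 0, 0, 0, 0, 0, 0, 0, 0, 0], "jaw": [0, 0, 0, 0, 0, 0, 0, 0, 0, 0]}'

```text
clock: 6.75
position: [0.4371, -0.167, 0.2746]
ee_rot: [3.138, -0.078, -0.002]
force: [0.2, 0.4, -1.0]
width: 0.217
gripper_force: 39.9
```

Call:
inch_along --steps '{"sx": [0, 0], "sy": [0, 0], "sz": [0, 0], "yaw": [0, 0], "jaw": [0, 0]}'

```text
clock: 6.95
position: [0.4389, -0.1596, 0.2749]
ee_rot: [-3.14, 0.063, 0.001]
force: [0.0, -0.3, -1.3]
width: 0.215
gripper_force: 39.9
```

```bash
python3 - <<'E'
from h import *
p=shot("wrist"); cv2.imwrite("pics/w3.png",cv2.resize(p["image"][:290,100:450],None,fx=2,fy=2)); print(find(p,"fixture"),T()[:3,3], pix(p,[.508,-.157,.078]))
q=shot("top"); cv2.imwrite("pics/t3.png",q["image"])
print(p["w"].tolist(),p["cx"],p["cy"])
E
```

```text
[(0.95, array([ 0.5148, -0.1537,  0.0424])), (0.93, array([0.5672, 0.0799, 0.0438])), (0.84, array([0.3875, 0.116 , 0.0289])), (0.73, array([ 0.384 , -0.1741,  0.0408]))] [ 0.439144   -0.15936134  0.27511062] [np.float64(254.1835379596706), np.float64(114.26447192796972)]
[[-0.0391682102953542, -0.9679496367012661, -0.2480712641805648, 0.5053945067637708], [-0.999229626054432, 0.037332984739035506, 0.012099696921527023, -0.16228862631566296], [-0.0024506565195412198, 0.24835408001552878, -0.9686662197177421, 0.3678430119219459], [0.0, 0.0, 0.0, 1.0]] 258.9749020441581 190.4011432729081
```

View pics/w3.png

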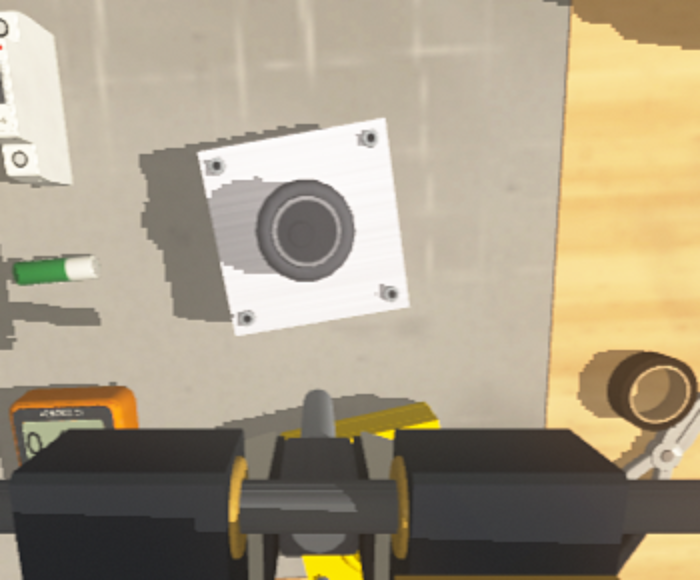

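```bash
python3 - <<'E'
from h import *
p=shot("wrist"); g=lambda x,y,z: ray(p,100+x/2-.25,y/2-.25,z)
print("rim",g(306,230,.078),"screws",np.mean([g(*a,.044) for a in((216,166),(370,138),(391,293),(247,318))],0))
t=T(); tip=(t@[0,0,.136,1])[:3]; print("tip",tip,[ (pix(p,tip)[0]-100)*2,pix(p,tip)[1]*2])
c=p["image"][85:145,220:285]; c=cv2.createCLAHE(4,(3,3)).apply(cv2.cvtColor(c,cv2.COLOR_BGR2GRAY))
c=np.clip((cv2.cvtColor(p["image"][85:145,220:285],cv2.COLOR_BGR2GRAY).astype(float)-40)*3,0,255).astype(np.uint8)
cv2.imwrite("pics/bore.png",cv2.resize(c,None,fx=9,fy=9,interpolation=cv2.INTER_CUBIC))
E
```

```text
rim [ 0.50792005 -0.15542195  0.078     ] screws [ 0.50751537 -0.15460966  0.044     ]
tip [ 0.43912896 -0.1596263   0.1391813 ] [np.float64(319.41444504650224), np.float64(399.3021941975723)]
```

View pics/bore.png

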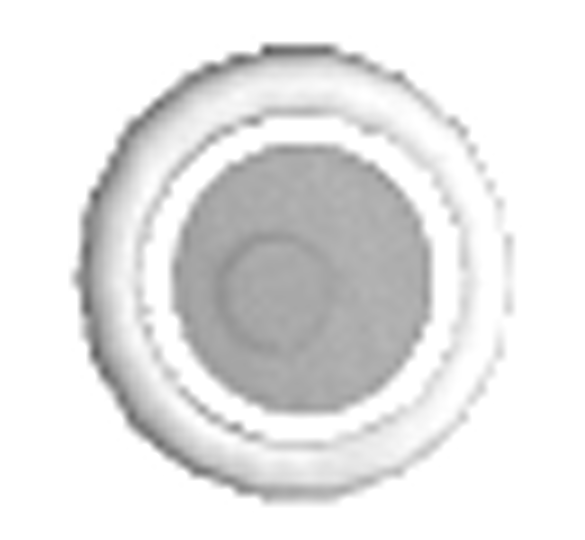

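```bash
python3 - <<'E'
from h import *
p=shot("wrist")
a=np.array([.5078,-.1552]); h=ray(p,220+277/9-.45,85+293/9-.45,.032); print(h,(h[:2]-a)*1000)
print("axis px",pix(p,[*a,.032]), to([*a,.225]),to([h[0],h[1],.225]))
E
```

```text
[ 0.50578905 -0.15171939  0.032     ] [-2.01094871  3.48060728]
axis px [np.float64(253.31602841340083), np.float64(115.15302885956285)] [ 0.0684 -0.0074  0.0502] [ 0.0663 -0.0108  0.0502]
```

To row units: 0.033 m is 0.044, 0.03 m is 0.04.

Call:
inch_along --steps '{"sx": [0.044, 0.044, 0, 0, 0, 0], "sy": [-0.0067, -0.008, 0, 0, 0, 0], "sz": [0, 0, 0.04, 0.0267, 0, 0], "yaw": [0, 0, 0, 0, 0, 0], "jaw": [0, 0, 0, 0, 0, 0]}'

```text
clock: 7.8
position: [0.5054, -0.1522, 0.2255]
ee_rot: [-3.141, 0.064, 0.001]
force: [-0.2, 0.8, -1.4]
width: 0.218
gripper_force: 39.9
```

```bash
python3 - <<'E'
from h import *
print(to([.5058,-.1517,.172]),to([.5058,-.1517,.225]),readout.observe()["force"],yaw())
E
```

```text
[ 0.0004 -0.0005  0.0535] [ 0.0004 -0.0005  0.0005] [-0.16225926  0.79972825 -1.39992724] -0.04074792589113404
```

To row units: 0.015 m is 0.02, 0.012 m is 0.016.

Call:
inch_along --steps '{"sx": [0, 0, 0, 0, 0, 0], "sy": [-0.0007, 0, 0, 0, 0, 0], "sz": [0.02, 0.02, 0.016, 0.008, 0, 0], "yaw": [0, 0, 0, 0, 0, 0], "jaw": [0, 0, 0, 0, 0, 0]}'

```text
clock: 8.4
position: [0.5057, -0.1521, 0.1779]
ee_rot: [3.141, -0.065, 0.001]
force: [0.5, -0.4, -0.9]
width: 0.212
gripper_force: 39.9
```

Call:
inch_along --steps '{"sx": [0, 0, 0, 0], "sy": [0, 0, 0, 0], "sz": [0.0027, 0.0027, 0.0027, 0], "yaw": [0, 0, 0, 0], "jaw": [0, 0, 0, 0]}'

```text
clock: 8.8
position: [0.5052, -0.152, 0.171]
ee_rot: [-3.141, 0.065, 0.001]
force: [0.8, -0.0, -1.1]
width: 0.215
gripper_force: 39.9
```

Tip about 35 mm; now feel for the plate in 1 mm steps.

To row units: 0.001 m is 0.0013.

Call:
inch_along --steps '{"sx": [0, 0, 0, 0], "sy": [0, 0, 0, 0], "sz": [0.0013, 0.0013, 0.0013, 0], "yaw": [0, 0, 0, 0], "jaw": [0, 0, 0, 0]}'

```text
clock: 9.2
position: [0.5053, -0.152, 0.1681]
ee_rot: [-3.141, 0.065, 0.0]
force: [-0.5, -0.7, -0.7]
width: 0.215
gripper_force: 39.9
```

Call:
inch_along --steps '{"sx": [0, 0, 0], "sy": [0, 0, 0], "sz": [0.0013, 0.0013, 0], "yaw": [0, 0, 0], "jaw": [0, 0, 0]}'

```text
clock: 9.5
position: [0.5053, -0.152, 0.1661]
ee_rot: [3.141, -0.065, -0.0]
force: [-0.4, 0.2, -1.5]
width: 0.211
gripper_force: 39.9
```

To row units: 0.001 m is 0.0013.

Call:
inch_along --steps '{"sx": [0, 0, 0], "sy": [0, 0, 0], "sz": [0.0013, 0.0013, 0], "yaw": [0, 0, 0], "jaw": [0, 0, 0]}'

```text
clock: 9.8
position: [0.5054, -0.152, 0.1641]
ee_rot: [3.141, -0.065, 0.0]
force: [0.5, -0.7, -1.1]
width: 0.217
gripper_force: 39.9
```

Call:
inch_along --steps '{"sx": [0, 0, 0], "sy": [0, 0, 0], "sz": [0.0013, 0.0013, 0], "yaw": [0, 0, 0], "jaw": [0, 0, 0]}'

```text
clock: 10.1
position: [0.5054, -0.1521, 0.1621]
ee_rot: [3.141, -0.065, 0.0]
force: [1.0, 0.6, -0.8]
width: 0.221
gripper_force: 39.9
```

To row units: 0.0015 m is 0.002.

Call:
inch_along --steps '{"sx": [0, 0, 0, 0], "sy": [0, 0, 0, 0], "sz": [0.002, 0.002, 0.002, 0], "yaw": [0, 0, 0, 0], "jaw": [0, 0, 0, 0]}'

```text
clock: 10.5
position: [0.5054, -0.152, 0.1575]
ee_rot: [-3.141, 0.065, 0.0]
force: [1.4, 0.5, -2.1]
width: 0.211
gripper_force: 39.9
```

Call:
inch_along --steps '{"sx": [0, 0, 0, 0], "sy": [0, 0, 0, 0], "sz": [0.002, 0.002, 0.0013, 0], "yaw": [0, 0, 0, 0], "jaw": [0, 0, 0, 0]}'

```text
clock: 10.9
position: [0.5054, -0.152, 0.1536]
ee_rot: [3.141, -0.065, -0.0]
force: [0.4, -0.6, -1.2]
width: 0.215
gripper_force: 39.9
```

To row units: 0.001 m is 0.0013.

Call:
inch_along --steps '{"sx": [0, 0, 0], "sy": [0, 0, 0], "sz": [0.0013, 0.0013, 0], "yaw": [0, 0, 0], "jaw": [0, 0, 0]}'

```text
clock: 11.2
position: [0.5054, -0.152, 0.1516]
ee_rot: [3.141, -0.065, 0.0]
force: [0.5, -0.2, -2.5]
width: 0.217
gripper_force: 39.9
```

Call:
inch_along --steps '{"sx": [0, 0, 0], "sy": [0, 0, 0], "sz": [0.0013, 0.0007, 0], "yaw": [0, 0, 0], "jaw": [0, 0, 0]}'

```text
clock: 11.5
position: [0.5054, -0.1521, 0.1502]
ee_rot: [3.141, -0.065, 0.0]
force: [1.4, 0.5, -1.7]
width: 0.218
gripper_force: 39.9
```

To row units: 0.0005 m is 0.0007.

Call:
inch_along --steps '{"sx": [0, 0, 0], "sy": [0, 0, 0], "sz": [0.0007, 0.0007, 0], "yaw": [0, 0, 0], "jaw": [0, 0, 0]}'

```text
clock: 11.8
position: [0.5056, -0.152, 0.1499]
ee_rot: [3.141, -0.065, 0.001]
force: [-0.7, 1.0, 7.4]
width: 0.214
gripper_force: 40.0
```

Call:
inch_along --steps '{"sx": [0, 0], "sy": [0, 0], "sz": [0.0007, 0], "yaw": [0, 0], "jaw": [0, 0]}'

```text
clock: 12.0
position: [0.5057, -0.1519, 0.1498]
ee_rot: [3.141, -0.065, 0.001]
force: [-2.0, 1.7, 12.8]
width: 0.212
gripper_force: 40.0
```

To row units: -0.04 m is -0.0533, -0.03 m is -0.04.

Call:
inch_along --steps '{"sx": [0, 0, 0, 0, 0, 0, 0, 0, -0.0533, -0.04], "sy": [0, 0, 0, 0, 0, 0, 0, 0, 0, 0], "sz": [-0.0013, 0, 0, 0, 0, -0.0267, -0.04, -0.0533, -0.04, 0], "yaw": [0, 0, 0, 0, 0, 0, 0, 0, 0, 0], "jaw": [0, 0.22, 0.3, 0.45, 0.5, 0.5, 0.5, 0.5, 0.5, 0.5]}'

```text
clock: 13.0
position: [0.436, -0.1493, 0.2731]
ee_rot: [3.139, -0.065, 0.009]
force: [-1.0, 0.1, 0.2]
width: 0.498
gripper_force: 0.0
```

Call:
inch_along --steps '{"sx": [0, 0, 0, 0], "sy": [0, 0, 0, 0], "sz": [0, 0, 0, 0], "yaw": [0, 0, 0, 0], "jaw": [0.5, 0.5, 0.5, 0.5]}'

```text
clock: 13.4
position: [0.4362, -0.1491, 0.2693]
ee_rot: [-3.141, 0.064, 0.001]
force: [-0.2, 0.4, -0.9]
width: 0.499
gripper_force: 0.0
```

```bash
python3 - <<'E'
from h import *
p=shot("wrist"); cv2.imwrite("pics/w4.png",p["image"]); print(find(p,"pin"),[pix(p,[.5056,-.152,z]) for z in(.082,.116)])
E
```

```text
[(0.82, array([ 0.5101, -0.1517,  0.1189]))] [[np.float64(259.7853494353899), np.float64(113.59086857456502)], [np.float64(259.8055984702038), np.float64(113.14239434900833)]]
```

View pics/w4.png

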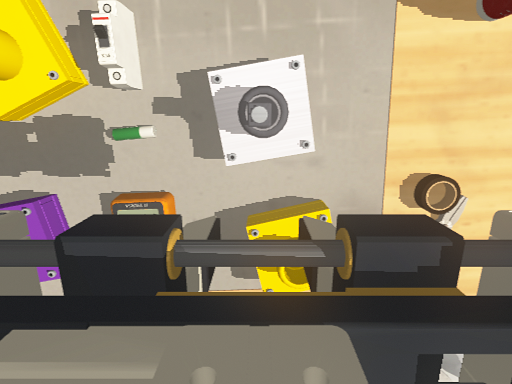

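The pin stands upright in the collar: its top is at about (259, 113), where a seated pin should appear. The arm is clear and the bystanders have not moved.

```bash
python3 -c "
from cell import workorder; print(workorder.sign_off())"
```

```text
the job is handed in; nothing more can be done
None
```

The pin is standing upright in the blind hole, let go, and the job is handed in at about 13 s, with about 13 N the highest force I read on the floor; no spiral was needed, because a contrast-stretched wrist image showed a faint ring on the plate and I lowered the tip there, confirming the hole by feel from no contact at plate height and firm contact about 14 mm above the bench.

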